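# Check the travel of two hand levers

## Robot

A 6-joint arm with a two-finger parallel gripper is mounted at the origin on a cart in front of the work surface, level with it; the furniture and walls round the work are solid. World frame = base frame: x ahead of the robot, y to its left, z up, the work surface at z = 0. Lengths are in mm, angles in rad, forces in N, time in s.
With the tool pointing down it reaches from about 325 to 750 mm from the base axis. Payload 7.6 kg.
Tool frame: the origin (TCP) lies between the finger pads; the fingertips stand 8 mm ahead of it and the grasp point (between the pads) lies 11 mm behind it (manip.tips_ahead is the distance from the TCP to the fingertips, in mm); y points along the fingers, z is the direction in which the jaws open and shut, and the axes are right-handed (so a half turn about y gives the same grasp; the last joint's range is limited). The gripper opens to 85 mm and grips with 20 to 120 N. Pads are 22 mm wide; open, the fingers measure 114 mm over their backs; the gripper's body (76 mm by 85 mm) begins 54 mm behind the grasp point. The pads swing forward as they close: fully open they stand 13 mm farther back than shut.
Start: joints at [-1.322, 0.052, 1.401, -0, 1.689, -0.07], TCP at [164.574, -498.558, 239.323] pointing down, gripper open.
Joint ranges: [-2.9, 2.9], [-0.91, 2.17], [0.12, 2.37], [-1.06, 4.2], [0.26, 2.73], [-2.93, 2.93]. Speed limits (rad/s): [2.57, 2.57, 3.01, 3.14, 3.14, 3.14].

## Interface

Orientations are given as a unit quaternion [x, y, z, w].
In Python, from station import manip, vision gives the robot as it stands.
- The arm moves only by the tool jog_arm, never from a script. Its argument "moves" is text: rows parted by semicolons, each of 5 numbers parted by spaces: the opening, from -1 (shut) to 1 (fully open), then the shift along the tool's x, y, z in cm, then the turn about the tool's y in rad. In form: claw tx ty tz roll; .... A call has 1 to 10 rows; each row is the pose to reach, as a shift and turn from the pose commanded when the call began, along the tool's axes at that moment; what a row does not reach only later rows make up. A row lasts 1/12 s, in which the tool goes at most 41.7 mm and 7.16 degrees, less where a joint would pass 70% of its speed; a pose out of reach is approached as far as the arm can. A call with a gripper value outside its range is refused whole. The fingers move at their own pace and stop on an object; the grip force is fixed at half the most. Time passes only in rows, so rows that repeat a pose let the fingers close. It gives the time, the measured TCP pose, the force and the opening at its end, in the units of the state.
- manip.get_state(): the state, without advancing time (a new reading comes with each control period).
- vision.capture(name): name is "side" or "top"; returns a dict with "frame" (400x640x3 uint8, blue, green, red), "mtx" (3x3 intrinsics, pixels), "k1" (the pictures are not rectified: a ray, as slopes to the right and down, at radius r is drawn at 1 + k1 r^2 times it, then the intrinsics apply), "extrinsics" (4x4, takes a point from camera to world coordinates). Camera axes: x right, y up, looking along -z (the intrinsics and any distortion apply to the point x, -y, -z); pixel columns grow to the right and rows downward; lengths in mm; the calibration is good to about 2 mm. A picture is of the moment at which its call begins. There is no depth.
- manip.job_done(): hands the job in, once; it reports no verdict.
Trained networks look in a picture, given as the dict that the camera call returned (one of the last four; its "shot" number tells which), for a name from the list of things; names that differ only in an ending like _2 or _b are one class to them, and where a whole thing is asked for, a point or a joint stands for the part that bears it (a point fixed in the world has none). Each returns a list of dicts, best first, with "conf" (0 to 1); they miss things now and then, are a little off and sometimes report something else, mostly with a low value. They report only what shows in the picture. A call takes as long as a camera call.
- vision.recognise(thing, picture): "at" ([column, row] in pixels, amid what is visible of it).
- vision.cut_out(thing, picture): "pixels" (400x640 bool, what is visible of it) and "at" ([column, row] in pixels, amid what is visible of it).
The state is a dict: "time_s": time; "qpos": joint angles; "qvel": joint speeds; "joint_efforts": joint torques, N m; "tcp_pos": TCP position; "eef_rot": TCP orientation; "wrist_force": force on the tool from outside, world axes, zero at the start; "wrist_torque": the same for the moment, N m; "grip_width": finger opening in mm.
Only numpy, scipy, OpenCV 4.12 (cv2) and the standard library are available. Lean on these libraries where they do the work, as an engineer would, in place of code of your own. Each camera call takes 0.05 s, during which the arm holds its last target. There are 200 camera calls.

## Task

Two hand levers from the polishing machine are set up on bench stands; check that each stops short of its bar. First the long lever with the ball end, then the short one: press it in towards the bar with the outside of the fingers until it comes up against its stop, keep it there for about two seconds without forcing it, and let it come fully out again. Press only on the outer face, do not pinch a lever or touch a bar, and leave the things lying around where they are.

Things in the scene. Friction and masses are not known exactly. Their poses are not given: they have to be found in the camera images.
- brake_stand: Fixed stand of the long lever (brake): grey plate 70 x 150 x 12 mm with two posts that carry a level bar; highest point 125 mm. Origin: centre of the plate's underside, on the bench. The bar lies along its y, right above the origin; the lever is on the -x side and is pressed along +x. Turns about the vertical between starts. Lever pivot at (-38, 60, 105) mm.
- brake_bar: The bar of this stand: steel tube with a black ribbed rubber grip 30 mm thick, 175 mm long, level, axis 105 mm above the bench. Origin: middle of the bar, y along it. The fingers must not touch it.
- brake_lever (a joint): Angle of the long lever (brake) about its upright pivot: 0 = fully out (spring rest), 0.32 rad = fully in, at its fixed stop, parallel to the bar with 18 mm of air left between. A spring returns it by itself; at the press point it takes about 1.5 N to start it and 4.7 N to keep it in.
- brake_blade: The outer part of the long lever (brake), a straight bar that ends in a ball 21 mm across, standing 3.5 mm proud of the outer face. Aluminium, 135 mm from pivot to tip, 17 mm high, centred 105 mm above the bench. Origin: on the pivot axis, at mid height; the lever runs along its -y, the outer face (the one to press) is flat, faces its -x and lies 10 mm from the origin in x. The whole lever is 15 mm thick.
- brake_back: The inner face of the long lever (brake), the side that looks at the bar: a strip 6 mm thick along the blade, its face 5 mm to the +x side of the pivot axis. Same origin and axes as the blade. Not to be touched: fingers there would be gripping the lever or standing between it and the bar.
- brake_press (a point): A good point to press, on the outer face of the long lever (brake), 99 mm from the pivot, at mid height (105 mm above the bench). Axes as the blade's.
- throttle_stand: Fixed stand of the short lever (throttle): grey plate 70 x 150 x 12 mm with two posts that carry a level bar; highest point 125 mm. Origin: centre of the plate's underside, on the bench. The bar lies along its y, right above the origin; the lever is on the -x side and is pressed along +x. Turns about the vertical between starts. Lever pivot at (-38, 60, 105) mm.
- throttle_bar: The bar of this stand: steel tube with a black ribbed rubber grip 30 mm thick, 175 mm long, level, axis 105 mm above the bench. Origin: middle of the bar, y along it. The fingers must not touch it.
- throttle_lever (a joint): Angle of the short lever (throttle) about its upright pivot: 0 = fully out (spring rest), 0.38 rad = fully in, at its fixed stop, parallel to the bar with 18 mm of air left between. A spring returns it by itself; at the press point it takes about 1.9 N to start it and 5.4 N to keep it in.
- throttle_blade: The outer part of the short lever (throttle), a straight bar with a rounded end and no ball. Aluminium, 86 mm from pivot to tip, 17 mm high, centred 105 mm above the bench. Origin: on the pivot axis, at mid height; the lever runs along its -y, the outer face (the one to press) is flat, faces its -x and lies 10 mm from the origin in x. The whole lever is 15 mm thick.
- throttle_back: The inner face of the short lever (throttle), the side that looks at the bar: a strip 6 mm thick along the blade, its face 5 mm to the +x side of the pivot axis. Same origin and axes as the blade. Not to be touched: fingers there would be gripping the lever or standing between it and the bar.
- throttle_press (a point): A good point to press, on the outer face of the short lever (throttle), 54 mm from the pivot, at mid height (105 mm above the bench). Axes as the blade's.
- glue_bottle: Loose red bottle with a nozzle, 27 mm across, 60 mm high, standing off the tip end of the long lever's stand. Origin: centre of its underside.
- charcoal_block: Loose black block 40 x 52 x 24 mm on the bench behind the long lever's bar. Origin: centre of its underside.
- cream_pot: Loose cream-coloured pot with lid, 33 mm across, 34 mm high, off the tip end of the short lever's stand. Origin: centre of its underside.
- doming_punch: Loose steel punch with a ball head, 18 x 67 x 18 mm, lying behind the short lever's bar. Origin: centre of its underside.
- ring_clamp: Loose wooden ring clamp 32 x 122 x 23 mm lying between the two stands. Origin: centre of its underside.
- pliers: Loose pliers with blue handles, 53 x 150 x 10 mm, lying at the right of the bench. Origin: centre of its underside.
- pocket_scale: Loose flat black pocket scale 96 x 60 x 16 mm at the left of the bench. Origin: centre of its underside.

How it is judged:
By the outcome, as a careful person would: the job done as asked, in the order asked, and still so for the second after the job is handed in, with the robot touching nothing.
It also fails if it takes over 62 s, if anything falls off the work surface, if the arm or the gripper's body presses on something with over 40 N, if the wrist force passes 120 N, or if a joint passes its speed limit or range.

## Working session

There is one attempt and no reset: what is moved stays moved. The work goes in short steps, Python scripts to look and compute and a tool call to move; the robot and the scene stay as the last step left them, time stands still between calls to the robot, and variables do not carry over. Pictures are saved under pics/ and viewed, about 8 in all and at most 12, crops included, and the job is handed in when it is done.

Besides the shell and the picture viewer there is one more tool, called after "Call:" by a JSON object that holds its "name" and its "arguments". jog_arm: Moves the arm, as the interface text tells. Its arguments: {"type":"object","properties":{"moves":{"type":"string"}},"required":["moves"]}

```bash
mkdir -p pics; ls; cat > h.py <<'E'
import numpy as np, cv2
from station import manip, vision
from scipy.spatial.transform import Rotation as R
def proj(c,P):
    T=np.linalg.inv(c["extrinsics"]); P=np.atleast_2d(P); p=P@T[:3,:3].T+T[:3,3]
    u=p[:,0]/-p[:,2]; v=-p[:,1]/-p[:,2]; f=1+c["k1"]*(u*u+v*v)
    K=np.array(c["mtx"]); return np.c_[K[0,0]*u*f+K[0,2],K[1,1]*v*f+K[1,2]]
def ray(c,px):
    K=np.array(c["mtx"]); d=np.array([(px[0]-K[0,2])/K[0,0],(px[1]-K[1,2])/K[1,1]]); s=d.copy()
    for _ in range(20): s=d/(1+c["k1"]*(s@s))
    E=np.array(c["extrinsics"]); return E[:3,3],E[:3,:3]@np.array([s[0],-s[1],-1])
def atz(c,px,z):
    o,d=ray(c,px); return o+d*(z-o[2])/d[2]
E
python3 - <<'E'
from h import *
s=manip.get_state(); print(s["tcp_pos"],s["eef_rot"],R.from_quat(s["eef_rot"]).as_matrix().round(3).tolist(),s["grip_width"],s["wrist_force"],manip.tips_ahead)
for n in("side","top"):
    c=vision.capture(n); cv2.imwrite(f"pics/{n}0.png",c["frame"]); print(n,np.array(c["extrinsics"]).round(2).tolist(),c["k1"],np.array(c["mtx"])[0,0])
    for t in("brake_stand","brake_bar","brake_blade","brake_press","throttle_stand","throttle_bar","throttle_blade","throttle_press","glue_bottle","cream_pot","ring_clamp","charcoal_block","doming_punch","pliers","pocket_scale"):
        print(t,[(np.round(r["at"]).tolist(),round(r["conf"],2)) for r in vision.recognise(t,c)[:2]])
E
```

```text
pics
[ 164.50618918 -498.24877723  238.48894283] [-0.11228071  0.69870181 -0.6975849   0.11217905] [[-0.95, -0.0, 0.313], [-0.313, 0.002, -0.95], [-0.0, -1.0, -0.002]] 85.46770566752727 [ 0.71043211  0.34718871 -0.24149771] 8.0
side [[0.98, 0.12, -0.18, 343.05], [-0.21, 0.6, -0.78, -1044.01], [0.02, 0.8, 0.61, 838.63], [0.0, 0.0, 0.0, 1.0]] 0.007441122780438411 392.9386120354891
brake_stand [([326.0, 270.0], 0.57)]
brake_bar [([330.0, 259.0], 0.88)]
brake_blade [([305.0, 270.0], 0.61)]
brake_press [([306.0, 267.0], 0.61)]
throttle_stand [([305.0, 167.0], 0.85)]
throttle_bar [([310.0, 159.0], 0.62)]
throttle_blade [([286.0, 161.0], 0.49)]
throttle_press [([320.0, 342.0], 0.65)]
glue_bottle [([347.0, 301.0], 0.47)]
cream_pot [([310.0, 195.0], 0.62)]
ring_clamp [([327.0, 226.0], 0.75)]
charcoal_block [([351.0, 271.0], 0.6)]
doming_punch [([308.0, 262.0], 0.17)]
pliers [([319.0, 342.0], 0.64)]
pocket_scale [([275.0, 163.0], 0.84)]
top [[0.01, 0.98, -0.18, 341.13], [-1.0, 0.01, -0.02, -136.81], [-0.02, 0.18, 0.98, 1327.84], [0.0, 0.0, 0.0, 1.0]] -0.071340635238443 403.5060263202789
brake_stand [([398.0, 217.0], 0.77)]
brake_bar [([400.0, 213.0], 0.98)]
brake_blade [([400.0, 231.0], 0.67)]
brake_press [([450.0, 242.0], 0.74), ([405.0, 234.0], 0.57)]
throttle_stand [([233.0, 205.0], 0.77), ([403.0, 212.0], 0.71)]
throttle_bar [([243.0, 200.0], 0.6)]
throttle_blade [([234.0, 220.0], 0.61)]
throttle_press [([232.0, 217.0], 0.65)]
glue_bottle []
cream_pot [([278.0, 208.0], 0.4)]
ring_clamp [([328.0, 203.0], 0.64)]
charcoal_block [([380.0, 199.0], 0.7), ([204.0, 236.0], 0.57)]
doming_punch [([244.0, 186.0], 0.58)]
pliers [([451.0, 239.0], 0.61)]
pocket_scale [([207.0, 235.0], 0.61)]
```

```bash
python3 - <<'E'
import cv2
a=cv2.imread("pics/top0.png")[160:290,180:480]; cv2.imwrite("pics/topc.png",cv2.resize(a,None,fx=2.66,fy=2.66,interpolation=2))
a=cv2.imread("pics/side0.png")[120:370,190:460]; cv2.imwrite("pics/sidec.png",cv2.resize(a,None,fx=2.4,fy=2.4,interpolation=2))
E
```

```text
(no output)
```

View pics/topc.png

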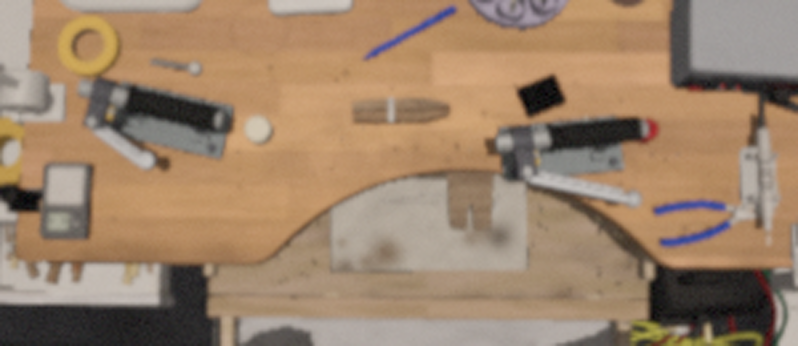

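View pics/sidec.png

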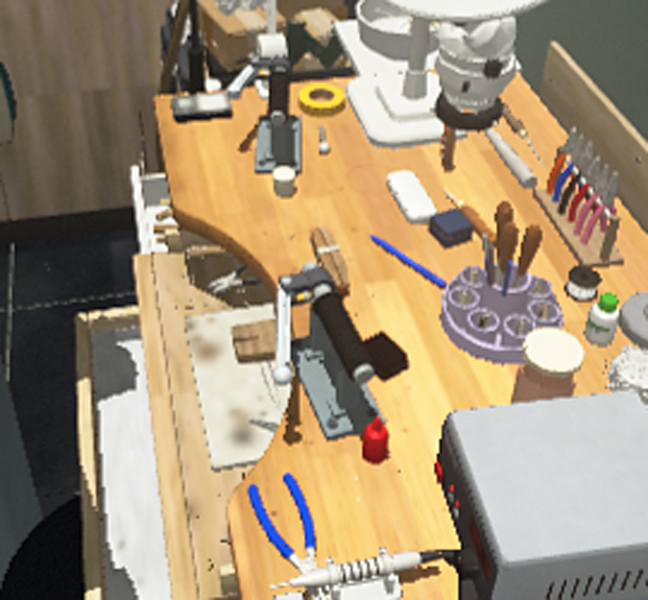

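```bash
cat > fit.py <<'E'
from h import *
from scipy.optimize import minimize
def hull(c,P):
    m=np.zeros((1600,2560),np.uint8); q=(proj(c,P)*4+1.5)
    cv2.fillConvexPoly(m,cv2.convexHull(q.round().astype(np.int32)),1); return m>0
t=np.linspace(0,2*np.pi,16,endpoint=False)
bar=np.array([[15*np.cos(a),y,105+15*np.sin(a)] for a in t for y in(-87.5,87.5)])
plate=np.array([[x,y,z] for x in(-35,35) for y in(-75,75) for z in(0,12)])
def blade(L,q0): # stand frame, rest
    b=np.array([[x,y,z] for x in(-10,5) for y in(-L,0) for z in(-8.5,8.5)]);
    return b@R.from_euler('z',-q0).as_matrix().T+[-38,60,105]
def tw(p,P): return P@R.from_euler('z',p[2]).as_matrix().T+[p[0],p[1],0]
SPEC={"brake":(135,.32),"throttle":(86,.38)}
def corners(name,p):
    L,q=SPEC[name]; return {"bar":tw(p,bar),"blade":tw(p,blade(L,q)),"plate":tw(p,plate)}
if __name__=="__main__":
    caps=[vision.capture(n) for n in("top","side")]
    ov=[c["frame"].copy() for c in caps]
    for name,y0,yaw0 in(("brake",None,.13),("throttle",None,-.25)):
        ms=[]
        for i,c in enumerate(caps):
            for part in("bar","blade"):
                r=vision.cut_out(f"{name}_{part}",c)
                if r: ms.append((i,part,cv2.resize(r[0]["pixels"].astype(np.uint8),None,fx=4,fy=4,interpolation=0)>0)); print(name,part,i,r[0]["conf"],np.round(r[0]["at"]),r[0]["pixels"].sum())
        bt=[m for m in ms if m[0]==0 and m[1]=="bar"][0][2]; v,u=np.nonzero(bt)
        p0=atz(caps[0],(u.mean()/4,v.mean()/4),105)
        def iou(p,k):
            i,part,m=ms[k]; h=hull(caps[i],corners(name,p)[part]); return (h&m).sum()/(h|m).sum()
        f=lambda p:-sum(iou([p[0],p[1],p[2]/100],k) for k in range(len(ms)))
        r=minimize(f,[p0[0],p0[1],yaw0*100],method="Nelder-Mead",options=dict(initial_simplex=np.array([p0[0],p0[1],yaw0*100])+np.array([[0,0,0],[15,0,0],[0,15,0],[0,0,12]]),xatol=.1,fatol=1e-3))
        p=r.x*[1,1,.01]; print(name,p.round(3),[(ms[k][0],ms[k][1],round(float(iou(p,k)),2)) for k in range(len(ms))])
        for i,c in enumerate(caps):
            for P in corners(name,p).values():
                cv2.polylines(ov[i],[cv2.convexHull(proj(c,P).round().astype(np.int32))],True,(0,255,0),1)
    cv2.imwrite("pics/ov.png",np.vstack([cv2.resize(ov[0][165:260,190:460],None,fx=2.9,fy=2.9),cv2.resize(ov[1][130:320,240:510],None,fx=1.7,fy=1.7)[:, :459].repeat(1,0) if 0 else cv2.resize(ov[1][130:310,230:500],(783,522))])[:600+200])
    cv2.imwrite("pics/ovt.png",cv2.resize(ov[0][165:260,190:460],None,fx=2.9,fy=2.9,interpolation=0)); cv2.imwrite("pics/ovs.png",cv2.resize(ov[1][120:320,240:390],None,fx=3,fy=3,interpolation=0))
E
sed -i '/pics\/ov.png/d' fit.py; python3 fit.py
python3 - <<'E'
import cv2,numpy as np
a=cv2.imread("pics/ovt.png");b=cv2.imread("pics/ovs.png")
b=cv2.resize(b,None,fx=.54,fy=.54,interpolation=3)
m=np.zeros((a.shape[0]+b.shape[0],a.shape[1],3),np.uint8);m[:a.shape[0]]=a;m[a.shape[0]:,:b.shape[1]]=b;cv2.imwrite("pics/ov.png",m);print(m.shape)
E
```

```text
brake bar 0 0.7 [401. 211.] 422
brake blade 0 0.49 [403. 233.] 107
brake bar 1 0.89 [333. 260.] 471
brake blade 1 0.69 [308. 268.] 154
brake [ 5.47816e+02 -3.32358e+02  1.18000e-01] [(0, 'bar', 0.71), (0, 'blade', 0.4), (1, 'bar', 0.69), (1, 'blade', 0.57)]
throttle bar 0 0.72 [242. 200.] 457
throttle blade 0 0.51 [232. 221.] 43
throttle bar 1 0.46 [307. 160.] 188
throttle blade 1 0.44 [287. 158.] 34
throttle [ 5.82150e+02  1.54825e+02 -1.96000e-01] [(0, 'bar', 0.71), (0, 'blade', 0.28), (1, 'bar', 0.67), (1, 'blade', 0.31)]
(600, 783, 3)
```

View pics/ov.png

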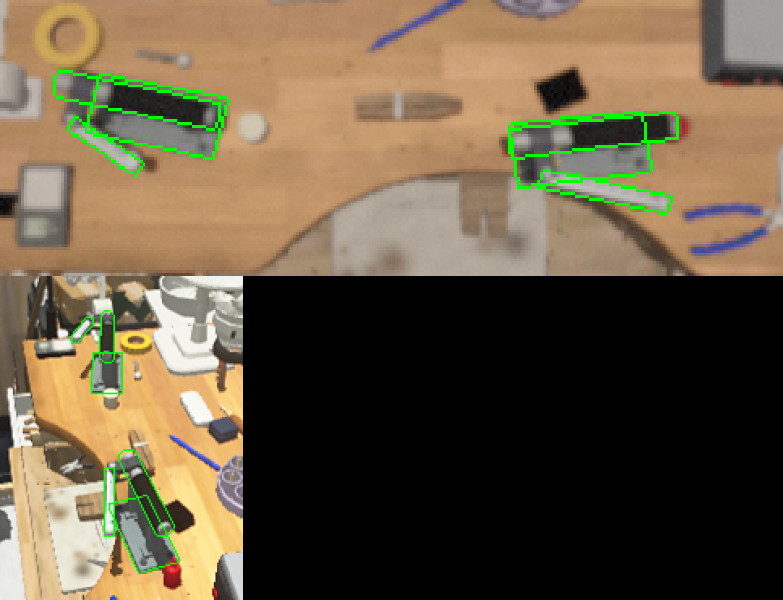

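```bash
cat >> h.py <<'E'
POSE={"brake":(547.8,-332.4,.118,99,.32),"throttle":(582.2,154.8,-.196,54,.38)}
def plan(name,back=30,z=96,s=None):
    x,y,w,r,q=POSE[name]
    def pt(a): return R.from_euler('z',w).apply(np.array([-38,60,0])+R.from_euler('z',-a).apply([-10,-r,0]))+[x,y,0]
    d=pt(0)-pt(q); trav=np.linalg.norm(d); d/=trav
    rest=pt(q); tgt=rest-d*(14.5+back); tgt[2]=z
    s=s or manip.get_state(); M=R.from_quat(s["eef_rot"]).as_matrix()
    sh=M.T@(tgt-s["tcp_pos"])/10
    yaw=np.arctan2(d[1],d[0])-np.arctan2(M[1,2],M[0,2]); yaw=(yaw+np.pi)%(2*np.pi)-np.pi
    print(name,"rest",rest.round(1),"tgt",tgt.round(1),"shift cm",sh.round(2),"roll",round(-yaw,3),"travel",trav.round(1),"t",s["time_s"])
E
python3 - <<'E'
from h import *
c=vision.capture("top")
for n in POSE:
    plan(n)
    m=vision.cut_out(n+"_bar",c)[0]["pixels"]; g=c["frame"].max(2); k=cv2.dilate(m.astype(np.uint8),np.ones((3,3)))>0
    v,u=np.nonzero(k&(g<60)); P=np.array([atz(c,(a,b),108) for a,b in zip(u,v)])[:,:2]; C=P-P.mean(0)
    e=np.linalg.svd(C,full_matrices=False)[2][0]; e*=np.sign(e[1]); x,y,w=POSE[n][:3]
    print(n,len(u),P.mean(0).round(1),"yaw",np.arctan2(-e[0],e[1]).round(3),"perp off",((P.mean(0)-[x,y])@[np.cos(w),np.sin(w)]).round(1),"along",((P.mean(0)-[x,y])@[-np.sin(w),np.cos(w)]).round(1))
E
```

```text
brake rest [ 473.3 -372.3    0. ] tgt [ 429.3 -365.9   96. ] shift cm [-29.29  14.33  -4.3 ] roll -1.109 travel 31.7 t 2.15
brake 282 [ 550.1 -358.7] yaw 0.125 perp off -0.9 along -26.4
throttle rest [518.8 181.2   0. ] tgt [481.3 205.2  96. ] shift cm [-52.14  14.33 -56.9 ] roll -0.683 travel 20.7 t 2.2
throttle 297 [575.3 133.3] yaw -0.208 perp off -2.6 along -22.5
```

```bash
sed -i 's|d/=trav|d=np.array([np.cos(w-q/2),np.sin(w-q/2),0])|' h.py; python3 -c "
from h import *
plan('brake');plan('throttle')"
```

```text
brake rest [ 473.3 -372.3    0. ] tgt [ 428.9 -370.4   96. ] shift cm [-29.12  14.33  -3.89] roll -1.21 travel 31.7 t 2.25
throttle rest [518.8 181.2   0. ] tgt [477.6 198.   96. ] shift cm [-51.56  14.33 -56.33] roll -0.866 travel 20.7 t 2.25
```

Call:
{"name": "jog_arm", "arguments": {"moves": "-1 -2.9 0 -0.4 -0.12; -1 -5.8 0 -0.8 -0.24; -1 -8.7 0 -1.2 -0.36; -1 -11.6 0 -1.6 -0.48; -1 -14.5 0 -2 -0.6; -1 -17.4 0 -2.4 -0.72; -1 -20.3 0 -2.8 -0.84; -1 -23.2 0 -3.2 -0.96; -1 -26.1 0 -3.6 -1.08; -1 -29.1 0 -3.9 -1.2"}}

```text
time_s: 3.08
tcp_pos: [429.8, -369.4, 239.5]
eef_rot: [0.488, -0.511, 0.511, -0.488]
wrist_force: [-0.5, -0.2, 0.0]
grip_width: 0.2
```

```bash
python3 -c "
from h import *
plan('brake');print(manip.get_state()['wrist_force'],manip.get_state()['grip_width'])"
```

```text
brake rest [ 473.3 -372.3    0. ] tgt [ 428.9 -370.4   96. ] shift cm [ 0.1  14.35 -0.09] roll -0.004 travel 31.7 t 3.0833
[-0.53389549 -0.21078355  0.03860243] 0.24644411944831546
```

Call:
{"name": "jog_arm", "arguments": {"moves": "-1 0 3 -0.3 0; -1 0 6 -0.5 0; -1 0 9 -0.5 0; -1 0 12 -0.5 0; -1 0 14.3 -0.5 0; -1 0 14.3 -0.5 0"}}

```text
time_s: 3.58
tcp_pos: [421.5, -367.9, 90.5]
eef_rot: [-0.487, 0.516, -0.509, 0.487]
wrist_force: [-0.1, -0.1, 0.1]
grip_width: 0.1
```

```bash
cat > ov.py <<'E'
import sys
from fit import *
name,out=sys.argv[1:3]; p=POSE[name][:3]; T=[]
for n in("top","side"):
    c=vision.capture(n); im=c["frame"].copy(); s=manip.get_state(); o=proj(c,s["tcp_pos"])[0]
    k=6 if n=="top" else 5
    im=cv2.resize(im,None,fx=k,fy=k,interpolation=cv2.INTER_CUBIC)
    if len(sys.argv)>3:
        for P in corners(name,p).values(): cv2.polylines(im,[cv2.convexHull(((proj(c,P)+.5)*k).round().astype(np.int32))],True,(0,255,0),1)
    u,v=(o*k).astype(int); u=max(u,200);v=max(v,200); T.append(im[v-200:v+250,u-200:u+200]); print(n,o.round(),(u-200)/k,(v-200)/k)
h=min(t.shape[0] for t in T); cv2.imwrite(out,np.hstack([t[:h] for t in T])); s=manip.get_state(); print(s["tcp_pos"],s["wrist_force"].round(2),s["time_s"])
E
python3 ov.py brake pics/b1.png 1; python3 -c "
from h import *
plan('brake')"
```

```text
top [406. 252.] 372.8333333333333 218.66666666666666
side [284. 272.] 244.2 231.6
[ 423.61134877 -369.97915796   96.46507082] [ 0.05 -1.03  0.1 ] 3.6833
brake rest [ 473.3 -372.3    0. ] tgt [ 428.9 -370.4   96. ] shift cm [0.01 0.05 0.53] roll -0.01 travel 31.7 t 3.6833
```

View pics/b1.png

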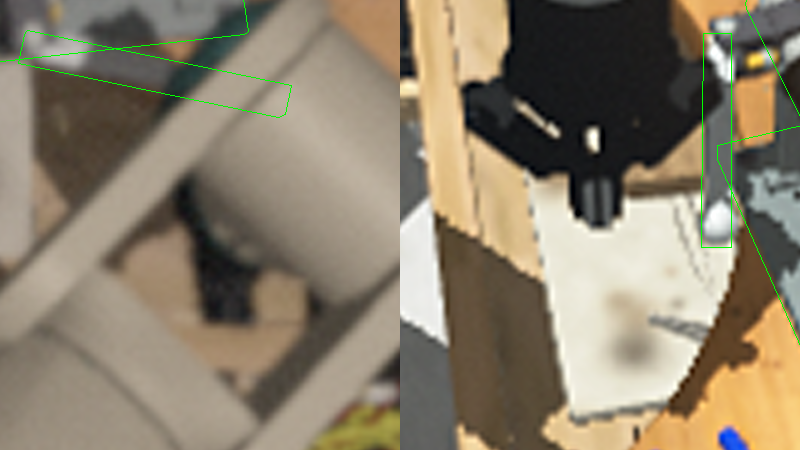

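Call:
{"name": "jog_arm", "arguments": {"moves": "-1 0 -0.3 0.4 0; -1 0 -0.4 0.8 0; -1 0 -0.4 1.2 0; -1 0 -0.4 1.6 0; -1 0 -0.4 2 0; -1 0 -0.4 2.4 0; -1 0 -0.4 2.7 0; -1 0 -0.4 2.7 0; -1 0 -0.4 2.7 0"}}

```text
time_s: 4.43
tcp_pos: [450.7, -371.4, 100.2]
eef_rot: [-0.487, 0.513, -0.513, 0.487]
wrist_force: [0.2, 0.3, 0.5]
grip_width: -0.0
```

Call:
{"name": "jog_arm", "arguments": {"moves": "-1 0 0 0.3 0; -1 0 0 0.6 0; -1 0 0 0.9 0; -1 0 0 1.2 0; -1 0 0 1.4 0; -1 0 0 1.6 0; -1 0 0 1.6 0; -1 0 0 1.6 0"}}

```text
time_s: 5.1
tcp_pos: [466.5, -372.4, 100.2]
eef_rot: [-0.487, 0.513, -0.513, 0.487]
wrist_force: [-1.3, -1.2, 0.3]
grip_width: -0.0
```

Call:
{"name": "jog_arm", "arguments": {"moves": "-1 0 0 0.3 0; -1 0 0 0.6 0; -1 0 0 0.9 0; -1 0 0 1.2 0; -1 0 0 1.4 0; -1 0 0 1.6 0; -1 0 0 1.6 0; -1 0 0 1.6 0; -1 0 0 1.6 0"}}

```text
time_s: 5.85
tcp_pos: [482.5, -373.5, 100.3]
eef_rot: [0.487, -0.513, 0.513, -0.486]
wrist_force: [-4.6, -4.2, -0.4]
grip_width: 0.0
```

```bash
python3 ov.py brake pics/b2.png
```

```text
top [408. 232.] 374.3333333333333 198.83333333333334
side [308. 268.] 267.6 228.2
[ 482.52083221 -373.49360329  100.28962736] [-5.22 -2.78  0.87] 5.95
```

View pics/b2.png

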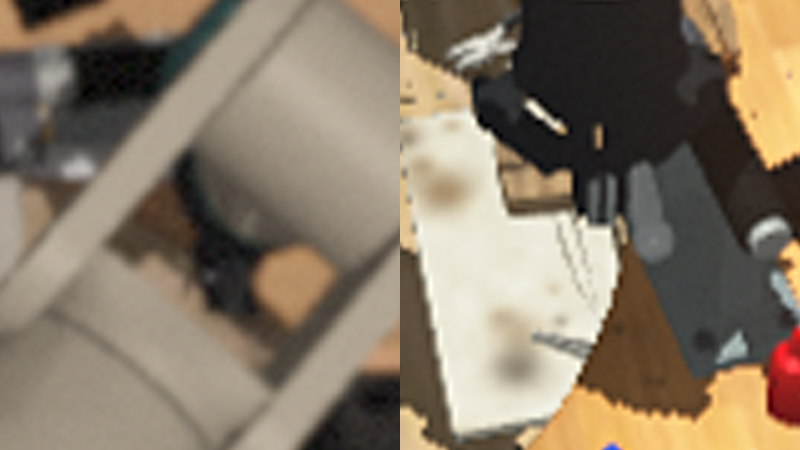

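Call:
{"name": "jog_arm", "arguments": {"moves": "-1 0 0 0.2 0; -1 0 0 0.3 0; -1 0 0 0.3 0; -1 0 0 0.3 0"}}

```text
time_s: 6.28
tcp_pos: [485.5, -373.8, 100.3]
eef_rot: [0.487, -0.513, 0.513, -0.486]
wrist_force: [-4.7, -3.9, 0.5]
grip_width: -0.1
```

Call:
{"name": "jog_arm", "arguments": {"moves": "-1 0 0 0.1 0; -1 0 0 0.2 0; -1 0 0 0.2 0; -1 0 0 0.2 0"}}

```text
time_s: 6.62
tcp_pos: [487.4, -373.9, 100.3]
eef_rot: [0.487, -0.513, 0.513, -0.486]
wrist_force: [-5.9, -3.4, -1.3]
grip_width: -0.2
```

Call:
{"name": "jog_arm", "arguments": {"moves": "-1 0 0 0.1 0; -1 0 0 0.1 0; -1 0 0 0.1 0; -1 0 0 0.1 0"}}

```text
time_s: 6.95
tcp_pos: [488.4, -374.0, 100.3]
eef_rot: [0.487, -0.513, 0.513, -0.486]
wrist_force: [-5.6, -5.1, -0.0]
grip_width: 0.1
```

Call:
{"name": "jog_arm", "arguments": {"moves": "-1 0 0 0.1 0; -1 0 0 0.1 0; -1 0 0 0.1 0; -1 0 0 0.1 0"}}

```text
time_s: 7.28
tcp_pos: [489.3, -374.0, 100.3]
eef_rot: [0.487, -0.513, 0.513, -0.486]
wrist_force: [-4.9, -3.6, 0.5]
grip_width: 0.0
```

Call:
{"name": "jog_arm", "arguments": {"moves": "-1 0 0 0.1 0; -1 0 0 0.1 0; -1 0 0 0.1 0; -1 0 0 0.1 0"}}

```text
time_s: 7.62
tcp_pos: [490.3, -374.0, 100.3]
eef_rot: [0.487, -0.513, 0.513, -0.486]
wrist_force: [-4.6, -2.8, 0.6]
grip_width: 0.1
```

Call:
{"name": "jog_arm", "arguments": {"moves": "-1 0 0 0.1 0; -1 0 0 0.1 0; -1 0 0 0.1 0; -1 0 0 0.1 0"}}

```text
time_s: 7.95
tcp_pos: [491.3, -374.1, 100.3]
eef_rot: [-0.487, 0.513, -0.513, 0.486]
wrist_force: [-4.4, -3.6, -0.1]
grip_width: -0.1
```

Call:
{"name": "jog_arm", "arguments": {"moves": "-1 0 0 0.1 0; -1 0 0 0.1 0; -1 0 0 0.1 0; -1 0 0 0.1 0"}}

```text
time_s: 8.28
tcp_pos: [492.3, -374.1, 100.3]
eef_rot: [-0.487, 0.513, -0.513, 0.486]
wrist_force: [-5.0, -3.1, 0.7]
grip_width: -0.2
```

```bash
python3 ov.py brake pics/b3.png
```

```text
top [408. 229.] 374.3333333333333 195.5
side [311. 268.] 271.4 227.8
[ 492.3121553  -374.06384932  100.28294974] [-5.52 -3.14  1.31] 8.3833
```

View pics/b3.png

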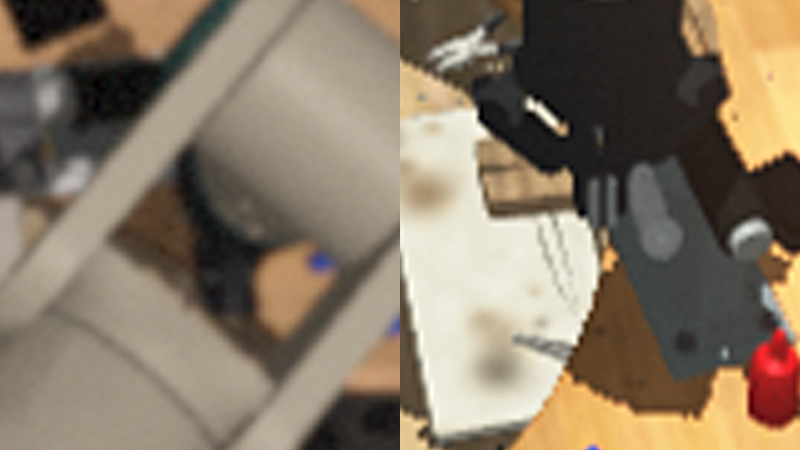

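```bash
python3 - <<'E'
from h import *
c=vision.capture("side")
x,y,w,r,q0=POSE["brake"]
for q in(0,.1,.2,.25,.32):
    P=R.from_euler('z',w).apply(np.array([-38,60,105])+R.from_euler('z',q-q0).apply([-3,-126,0]))+[x,y,0]
    C=R.from_euler('z',w).apply(np.array([-38,60,105])+R.from_euler('z',q-q0).apply([-10,-r,0]))+[x,y,0]
    print(q,"ball px",proj(c,P).round(1),"press",C.round(1))
e=R.from_euler('z',w).apply([0,-87.5,105])+[x,y,0]; print("bar end",proj(c,e))
s=manip.get_state();print(s["tcp_pos"],s["joint_efforts"].round(2))
E
```

```text
0 ball px [[306.7 275.3]] press [ 473.3 -372.3  105. ]
0.1 ball px [[311.8 275.2]] press [ 483.  -374.8  105. ]
0.2 ball px [[316.9 274.7]] press [ 492.8 -376.3  105. ]
0.25 ball px [[319.4 274.3]] press [ 497.8 -376.7  105. ]
0.32 ball px [[322.8 273.6]] press [ 504.7 -376.8  105. ]
bar end [[341.42716439 275.98647275]]
[ 492.28376256 -374.08043805  100.28235915] [ 3.570e+00 -4.996e+01 -3.498e+01  1.530e+00 -4.700e-01 -2.000e-02]
```

Call:
{"name": "jog_arm", "arguments": {"moves": "-1 0 0 0.1 0; -1 0 0 0.1 0; -1 0 0 0.1 0; -1 0 0 0.1 0"}}

```text
time_s: 8.77
tcp_pos: [492.8, -374.1, 100.3]
eef_rot: [-0.487, 0.513, -0.513, 0.486]
wrist_force: [-7.0, -2.7, 1.9]
grip_width: 0.2
```

Call:
{"name": "jog_arm", "arguments": {"moves": "-1 0 0 0.1 0; -1 0 0 0.1 0; -1 0 0 0.1 0; -1 0 0 0.1 0"}}

```text
time_s: 9.1
tcp_pos: [493.2, -374.2, 100.2]
eef_rot: [-0.488, 0.514, -0.512, 0.486]
wrist_force: [-11.5, -2.2, 2.9]
grip_width: 0.0
```

Call:
{"name": "jog_arm", "arguments": {"moves": "-1 0 0 -0.04 0; -1 0 0 -0.04 0; -1 0 0 -0.04 0; -1 0 0 -0.04 0; -1 0 0 -0.04 0; -1 0 0 -0.04 0; -1 0 0 -0.04 0; -1 0 0 -0.04 0; -1 0 0 -0.04 0; -1 0 0 -0.04 0"}}

```text
time_s: 9.93
tcp_pos: [493.0, -374.1, 100.2]
eef_rot: [-0.487, 0.514, -0.512, 0.486]
wrist_force: [-9.8, -1.9, 2.4]
grip_width: 0.1
```

Call:
{"name": "jog_arm", "arguments": {"moves": "-1 0 0 0 0; -1 0 0 0 0; -1 0 0 0 0; -1 0 0 0 0; -1 0 0 0 0; -1 0 0 0 0; -1 0 0 0 0; -1 0 0 0 0; -1 0 0 0 0; -1 0 0 0 0"}}

```text
time_s: 10.77
tcp_pos: [493.0, -374.1, 100.2]
eef_rot: [-0.487, 0.514, -0.512, 0.486]
wrist_force: [-9.2, -2.8, 2.5]
grip_width: 0.1
```

Call:
{"name": "jog_arm", "arguments": {"moves": "-1 0 0 -0.5 0; -1 0 0 -1 0; -1 0 0 -1.5 0; -1 0 0 -2 0; -1 0 0 -2.6 0; -1 0 0 -3.2 0; -1 0 0 -3.9 0; -1 0 0 -4.8 0; -1 0 0 -5.8 0; -1 0 0 -6.5 0"}}

```text
time_s: 11.6
tcp_pos: [428.4, -370.3, 100.5]
eef_rot: [0.487, -0.513, 0.513, -0.487]
wrist_force: [-0.4, -0.4, -0.1]
grip_width: -0.1
```

Call:
{"name": "jog_arm", "arguments": {"moves": "-1 0 -2 0 0; -1 0 -5 0 0; -1 0 -8 0 0; -1 0 -11 0 0; -1 0 -13 0 0; -1 0 -13 0 0"}}

```text
time_s: 12.1
tcp_pos: [430.2, -371.5, 236.5]
eef_rot: [0.487, -0.509, 0.516, -0.487]
wrist_force: [-0.5, -0.6, 0.6]
grip_width: 0.1
```

```bash
python3 - <<'E'
from h import *
plan("throttle")
c=vision.capture("side")
K=c["frame"][225:325,270:370]; cv2.imwrite("pics/b4.png",cv2.resize(K,None,fx=5,fy=5,interpolation=2))
E
```

```text
throttle rest [518.8 181.2   0. ] tgt [477.6 198.   96. ] shift cm [-57.21  13.68   1.66] roll 0.334 travel 20.7 t 12.1
```

View pics/b4.png

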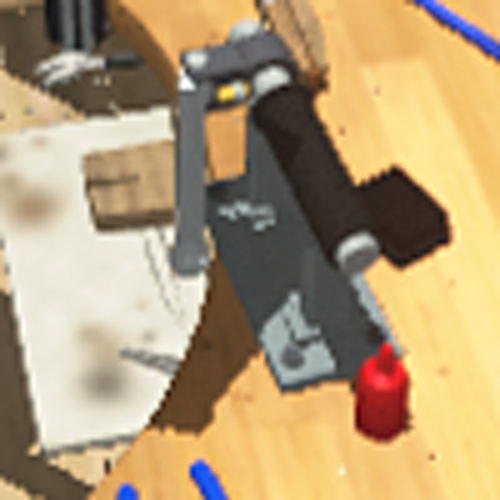

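Call:
{"name": "jog_arm", "arguments": {"moves": "-1 -3 0 -0.2 0; -1 -6.8 0 -0.4 0; -1 -10.6 0 -0.5 0; -1 -14.4 0 -0.5 0; -1 -18.2 0 -0.5 0; -1 -22 0 -0.5 0; -1 -25.8 0 -0.5 0; -1 -29.6 0 -0.5 0; -1 -33.4 0 -0.5 0; -1 -37.2 0 -0.5 0"}}

```text
time_s: 12.98
tcp_pos: [442.7, 3.2, 228.8]
eef_rot: [-0.487, 0.513, -0.512, 0.486]
wrist_force: [1.5, -0.2, -0.4]
grip_width: 0.3
```

Call:
{"name": "jog_arm", "arguments": {"moves": "-1 -3.6 0 0.3 0.07; -1 -7.2 0 0.6 0.14; -1 -10.8 0 1 0.21; -1 -14.4 0 1.3 0.28; -1 -17.5 0 1.6 0.33; -1 -20 0 1.7 0.33; -1 -20 0 1.7 0.33; -1 -20 0 1.7 0.33"}}

```text
time_s: 13.65
tcp_pos: [470.3, 200.9, 228.5]
eef_rot: [-0.398, 0.586, -0.585, 0.396]
wrist_force: [0.7, 0.0, -0.7]
grip_width: -0.1
```

```bash
python3 - <<'E'
from h import *
plan("throttle",back=35,z=100)
E
python3 ov.py throttle pics/t1.png 1
```

```text
throttle rest [518.8 181.2   0. ] tgt [473.  199.8 100. ] shift cm [-0.03 12.85  0.31] roll 0.006 travel 20.7 t 13.65
top [208. 229.] 175.0 196.0
side [272. 122.] 231.4 81.6
[470.68172185 199.49888403 229.29258433] [-0.34  0.4  -0.33] 13.75
```

View pics/t1.png

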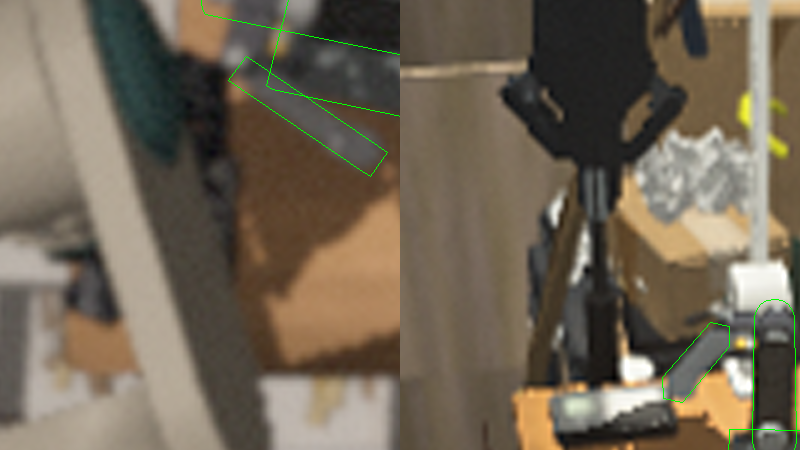

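Call:
{"name": "jog_arm", "arguments": {"moves": "-1 0 3 0 0; -1 0 6 0 0; -1 0 9 0 0; -1 0 11.5 0 0; -1 0 12.8 0 0; -1 0 12.8 0 0; -1 0 12.8 0 0"}}

```text
time_s: 14.33
tcp_pos: [470.8, 199.2, 102.1]
eef_rot: [-0.396, 0.586, -0.586, 0.395]
wrist_force: [0.3, -0.8, 0.6]
grip_width: -0.0
```

Call:
{"name": "jog_arm", "arguments": {"moves": "-1 0 0 0.4 0; -1 0 0 0.8 0; -1 0 0 1.2 0; -1 0 0 1.6 0; -1 0 0 2 0; -1 0 0 2.4 0; -1 0 0 2.8 0; -1 0 0 3 0; -1 0 0 3 0; -1 0 0 3 0"}}

```text
time_s: 15.17
tcp_pos: [498.8, 189.0, 102.2]
eef_rot: [-0.396, 0.586, -0.586, 0.396]
wrist_force: [-0.6, 0.2, -0.2]
grip_width: -0.1
```

```bash
python3 - <<'E'
from h import *
plan("throttle",back=-2.5,z=100)
E
python3 ov.py throttle pics/t2.png
```

```text
throttle rest [518.8 181.2   0. ] tgt [507.7 185.7 100. ] shift cm [-0.02  0.22  0.95] roll 0.004 travel 20.7 t 15.1667
top [225. 225.] 191.16666666666666 191.83333333333334
side [281. 154.] 241.2 114.4
[498.68708442 189.1397673  102.21572414] [-0.01 -0.48  0.03] 15.2667
```

View pics/t2.png

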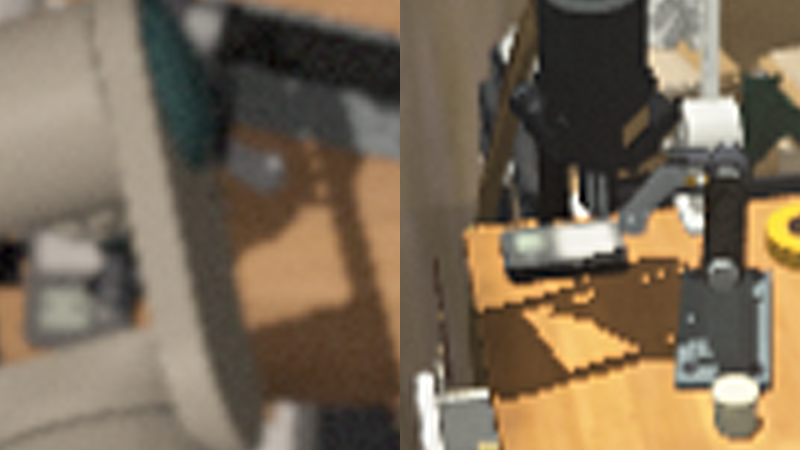

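Call:
{"name": "jog_arm", "arguments": {"moves": "-1 0 0 0.3 0; -1 0 0 0.6 0; -1 0 0 0.9 0; -1 0 0 1.2 0; -1 0 0 1.5 0; -1 0 0 1.5 0; -1 0 0 1.5 0; -1 0 0 1.5 0"}}

```text
time_s: 15.93
tcp_pos: [512.5, 183.4, 102.0]
eef_rot: [-0.396, 0.586, -0.586, 0.396]
wrist_force: [-2.6, 0.0, -0.6]
grip_width: -0.0
```

Call:
{"name": "jog_arm", "arguments": {"moves": "-1 0 0 0.3 0; -1 0 0 0.6 0; -1 0 0 0.8 0; -1 0 0 0.8 0; -1 0 0 0.8 0; -1 0 0 0.8 0"}}

```text
time_s: 16.43
tcp_pos: [519.6, 180.1, 101.9]
eef_rot: [-0.397, 0.586, -0.586, 0.395]
wrist_force: [-5.5, -2.6, 0.2]
grip_width: -0.1
```

Call:
{"name": "jog_arm", "arguments": {"moves": "-1 0 0 0.1 0; -1 0 0 0.2 0; -1 0 0 0.3 0; -1 0 0 0.3 0; -1 0 0 0.3 0"}}

```text
time_s: 16.85
tcp_pos: [522.3, 178.8, 101.9]
eef_rot: [-0.397, 0.586, -0.586, 0.395]
wrist_force: [-7.4, -4.0, 2.2]
grip_width: -0.1
```

Call:
{"name": "jog_arm", "arguments": {"moves": "-1 0 0 0.1 0; -1 0 0 0.1 0; -1 0 0 0.1 0; -1 0 0 0.1 0"}}

```text
time_s: 17.18
tcp_pos: [523.1, 178.4, 101.9]
eef_rot: [-0.397, 0.586, -0.586, 0.395]
wrist_force: [-7.4, -4.3, 2.0]
grip_width: 0.4
```

Call:
{"name": "jog_arm", "arguments": {"moves": "-1 0 0 0.1 0; -1 0 0 0.1 0; -1 0 0 0.1 0; -1 0 0 0.1 0"}}

```text
time_s: 17.52
tcp_pos: [524.0, 178.0, 101.9]
eef_rot: [-0.397, 0.586, -0.586, 0.395]
wrist_force: [-8.6, -2.6, 1.4]
grip_width: -0.0
```

Call:
{"name": "jog_arm", "arguments": {"moves": "-1 0 0 0.1 0; -1 0 0 0.1 0; -1 0 0 0.1 0; -1 0 0 0.1 0"}}

```text
time_s: 17.85
tcp_pos: [524.9, 177.5, 101.9]
eef_rot: [-0.397, 0.586, -0.586, 0.395]
wrist_force: [-7.7, -3.3, 1.3]
grip_width: -0.6
```

Call:
{"name": "jog_arm", "arguments": {"moves": "-1 0 0 0.1 0; -1 0 0 0.1 0; -1 0 0 0.1 0; -1 0 0 0.1 0"}}

```text
time_s: 18.18
tcp_pos: [525.8, 177.1, 101.9]
eef_rot: [-0.397, 0.586, -0.586, 0.395]
wrist_force: [-8.8, -3.7, 1.5]
grip_width: -0.1
```

Call:
{"name": "jog_arm", "arguments": {"moves": "-1 0 0 0.1 0; -1 0 0 0.1 0; -1 0 0 0.1 0; -1 0 0 0.1 0"}}

```text
time_s: 18.52
tcp_pos: [526.1, 176.9, 101.8]
eef_rot: [-0.398, 0.586, -0.585, 0.394]
wrist_force: [-11.7, -2.4, 4.3]
grip_width: -0.5
```

```bash
python3 ov.py throttle pics/t3.png; python3 - <<'E'
from h import *
c=vision.capture("side");x,y,w,r,q0=POSE["throttle"]
for q in(0,.2,.3,.38):
    f=lambda v:R.from_euler('z',w).apply(np.array([-38,60,105])+R.from_euler('z',q-q0).apply(v))+[x,y,0]
    print(q,((proj(c,f([-3,-86,0]))-proj(c,manip.get_state()["tcp_pos"]))*5+[600,200]).round(),f([-10,-r,0]).round(1))
E
```

```text
top [229. 217.] 195.5 183.16666666666666
side [289. 155.] 249.2 115.4
[526.14303258 176.94780238 101.83659017] [-11.17  -3.64   3.34] 18.6167
0 [[580. 217.]] [518.8 181.2 105. ]
0.2 [[602. 221.]] [527.5 174.5 105. ]
0.3 [[614. 223.]] [532.3 171.8 105. ]
0.38 [[624. 223.]] [536.3 170.  105. ]
```

View pics/t3.png

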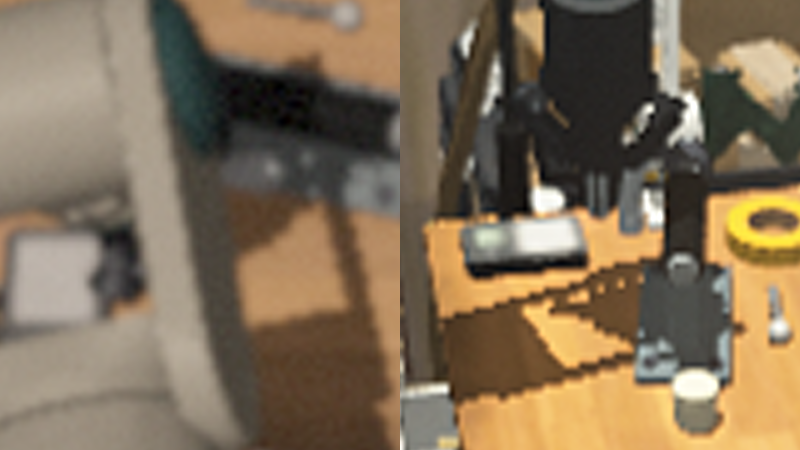

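Call:
{"name": "jog_arm", "arguments": {"moves": "-1 0 0 -0.02 0; -1 0 0 -0.02 0; -1 0 0 -0.02 0; -1 0 0 -0.02 0; -1 0 0 -0.02 0; -1 0 0 -0.02 0; -1 0 0 -0.02 0; -1 0 0 -0.02 0; -1 0 0 -0.02 0; -1 0 0 -0.02 0"}}

```text
time_s: 19.5
tcp_pos: [526.1, 177.0, 101.9]
eef_rot: [-0.398, 0.586, -0.585, 0.394]
wrist_force: [-10.4, -3.7, 2.7]
grip_width: 0.0
```

Call:
{"name": "jog_arm", "arguments": {"moves": "-1 0 0 0 0; -1 0 0 0 0; -1 0 0 0 0; -1 0 0 0 0; -1 0 0 0 0; -1 0 0 0 0; -1 0 0 0 0; -1 0 0 0 0; -1 0 0 0 0; -1 0 0 0 0"}}

```text
time_s: 20.33
tcp_pos: [526.1, 177.0, 101.8]
eef_rot: [-0.398, 0.586, -0.585, 0.394]
wrist_force: [-10.5, -3.6, 3.9]
grip_width: 0.1
```

Call:
{"name": "jog_arm", "arguments": {"moves": "-1 0 0 -0.4 0; -1 0 0 -0.8 0; -1 0 0 -1.2 0; -1 0 0 -1.7 0; -1 0 0 -2.2 0; -1 0 0 -2.8 0; -1 0 0 -3.6 0; -1 0 0 -4.6 0; -1 0 0 -5.5 0; -1 0 0 -6 0"}}

```text
time_s: 21.17
tcp_pos: [470.6, 200.5, 102.3]
eef_rot: [0.396, -0.586, 0.586, -0.396]
wrist_force: [-0.1, 0.0, -0.4]
grip_width: 0.0
```

Call:
{"name": "jog_arm", "arguments": {"moves": "-1 0 -2 0 0; -1 0 -5 0 0; -1 0 -8 0 0; -1 0 -11 0 0; -1 0 -13 0 0; -1 0 -13 0 0; -1 0 -13 0 0"}}

```text
time_s: 21.75
tcp_pos: [472.0, 200.2, 233.5]
eef_rot: [0.395, -0.585, 0.586, -0.397]
wrist_force: [-1.0, 0.2, -0.3]
grip_width: -0.0
```

```bash
python3 - <<'E'
from h import *
from fit import corners
c=vision.capture("side"); im=cv2.resize(c["frame"],None,fx=4,fy=4,interpolation=2)
for n in POSE: cv2.polylines(im,[cv2.convexHull(((proj(c,corners(n,POSE[n][:3])["blade"])+.5)*4).round().astype(np.int32))],True,(0,255,0),1)
cv2.imwrite("pics/end.png",im[440:1040+200:1,880:1480][:600+200][:600] if 0 else cv2.resize(im[440:1240,880:1480],(450,600)))
E
```

```text
(no output)
```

View pics/end.png

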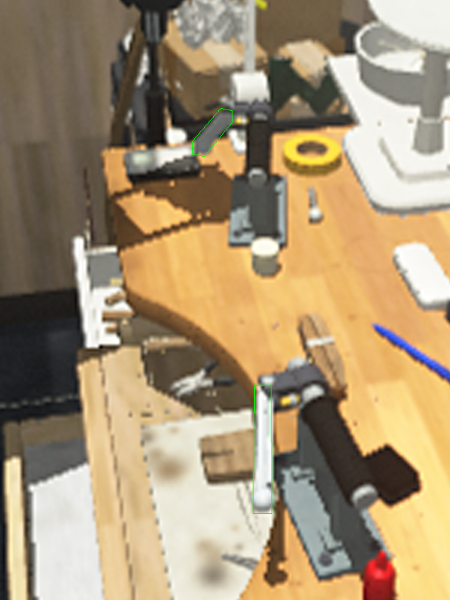

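Both levers lie on their rest outlines (ball at about (262, 497), short lever tip at about (200, 150) in the crop). The bottle, pot, block, punch, clamp and scale in view stand where they were.

```bash
python3 -c "
from h import *
print(manip.job_done(), manip.get_state()['time_s'])"
```

```text
the job is handed in; nothing more can be done
the job is handed in; nothing more can be done
```

I pressed the long lever and then the short one to their stops with the back of the closed fingers, held each for about 2 s, and let each come out again. I handed the job in at about 22 s.

- **Stops:** On each lever the force rose from its spring-level reading (about 5–6 N long, 8–9 N short) to about 11 N, and the finger nearly stopped advancing. I eased off slightly and held at about 10 N.
- **Last checks:** In the last side picture both levers lie on their predicted rest outlines. The loose things in view looked unmoved; the pliers were outside that crop and I didn't check them again. The wrist force was back to about zero, with the arm raised clear.
- **What disagreed:** The wrist force showed 2–5 N sideways during the presses, probably sliding friction. The stops came about 3 mm (long) and 2 mm (short) later than I had worked out, which fits the calibration and finger-thickness uncertainty.
- **Not measured:** That the fingers stayed clear of the bars I judged only from the side pictures and the geometry.

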